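# Put the repair bench tools back on their shadow tiles

### The job

The receiver is repaired, so tidy up: put the side cutters, the long-nose pliers, the screwdriver and the pocket meter each back on the tile that shows its silhouette, lying squarely on the picture, pointing the way it is drawn, the meter with its face up. Set each one down rather than dropping it, and leave the solder reel and the screw dish where they are.

Things in the scene. Friction and masses are not known exactly. Their poses are not given: they have to be found in the camera images.
- side_cutters: Diagonal side cutters, steel with two red grips, lying flat: 125 mm long, 12 mm thick, rigid (they do not open). Origin: under the pivot, on the surface it lies on. x runs towards the cutting tip, z up. The tip is at x = +34 mm, the grip ends at x = -91 mm; the pivot block (x from -14 to +14 mm) has parallel sides and is 24 mm wide along y, a good place to take it; the grips spread to 48 mm at x = -60 mm. About 90 g, balanced some 15 mm behind the pivot.
- long_nose_pliers: Long-nose pliers, steel with two yellow grips, lying flat: 150 mm long, 12 mm thick, rigid (they do not open). Origin: under the pivot, on the surface it lies on. x runs towards the nose, z up. The nose tapers to 5 mm and ends at x = +62 mm, the grip ends are at x = -88 mm; the pivot block (x from -14 to +14 mm) has parallel sides and is 24 mm wide along y, a good place to take it; the grips spread to 48 mm at x = -60 mm. About 110 g, balanced some 7 mm behind the pivot.
- screwdriver: Flat-blade screwdriver with a thick green handle (black front end) and a thin steel blade, lying on its handle: 165 mm long. The handle is 95 mm long, of 24 x 24 mm square section with bevelled edges, so it does not roll. Origin: on the axis, in the middle of the handle, 12 mm above the surface it lies on. x runs along the axis towards the blade; the handle ends at x = -48 and +47 mm, the 6 mm thick blade ends at x = +117 mm. About 70 g.
- pocket_meter: Pocket multimeter, blue casing 120 x 56 x 26 mm lying on its back, dark face up with a pale display at one end, a round dial and three small sockets at the other. Origin: on its underside, below the dial's centre; the casing runs from x = -45 mm (sockets) to x = +75 mm (display end) and is 56 mm wide along y; z up. About 160 g.
- tile_cutters: Fixed pale grey tile 180 x 80 x 3 mm, lying on the bench mat (its top is 5 mm above the bench), with the silhouette of the side cutters printed full size on it in red, same height all over. Origin: centre of its underside, 2 mm above the bench. x runs along its length, towards the cutting tip in the picture; z is up. The pictured pivot is at x = +28 mm, y = 0.
- tile_pliers: Fixed pale grey tile 180 x 80 x 3 mm, lying on the bench mat (its top is 5 mm above the bench), with the silhouette of the long-nose pliers printed full size on it in yellow, same height all over. Origin: centre of its underside, 2 mm above the bench. x runs along its length, towards the nose in the picture; z is up. The pictured pivot is at x = +13 mm, y = 0.
- tile_screwdriver: Fixed pale grey tile 180 x 80 x 3 mm, lying on the bench mat (its top is 5 mm above the bench), with the silhouette of the screwdriver printed full size on it in green, same height all over. Origin: centre of its underside, 2 mm above the bench. x runs along its length, towards the blade in the picture; z is up. The middle of the pictured handle is at x = -35 mm, y = 0.
- tile_meter: Fixed pale grey tile 180 x 80 x 3 mm, lying on the bench mat (its top is 5 mm above the bench), with the silhouette of the pocket meter printed full size on it in blue, with its display and dial left pale, same height all over. Origin: centre of its underside, 2 mm above the bench. x runs along its length, towards the display end in the picture; z is up. The pictured dial's centre is at x = -15 mm, y = 0.
- solder_reel: Bystander: reel of solder standing on its flange, green flanges, silvery body, 60 mm across and 47 mm high, loose. Origin: centre of its underside. It stands beyond the tiles.
- screw_dish: Bystander: round steel dish with loose screws, 100 mm across and 22 mm high, loose. Origin: centre of its underside. It stands beyond the tiles.
Things that resemble listed ones, but are neither listed nor needed, are in the scene too. What is shaped like the side_cutters but green is not meant.

How it is judged:
At the end, for the whole second after the job is handed in: Each of the four tools lies flat on the tile with its own silhouette, within 12 mm of the picture along and across and within 0.2 rad of its direction, tip or display end the way it is drawn, the meter, cutters and pliers right way up (within 0.1 rad), all released and at rest (x of side_cutters in the frame of tile_cutters between 0.016 and 0.04 m and y of side_cutters in the frame of tile_cutters between -0.012 and 0.012 m and x of tile_cutters in the frame of side_cutters between -0.04 and -0.016 m and z of side_cutters in the frame of tile_cutters between -0.001 and 0.007 m and angle between the x axis of side_cutters and the x axis of tile_cutters, either way round below 0.2 rad and angle between each of side_cutters, long_nose_pliers, pocket_meter's own z axis and vertical below 0.1 rad and linear speed of each of side_cutters, long_nose_pliers, screwdriver, pocket_meter below 0.01 m/s and x of long_nose_pliers in the frame of tile_pliers between 0.001 and 0.025 m and y of long_nose_pliers in the frame of tile_pliers between -0.012 and 0.012 m and x of tile_pliers in the frame of long_nose_pliers between -0.025 and -0.001 m and z of long_nose_pliers in the frame of tile_pliers between -0.001 and 0.007 m and angle between the x axis of long_nose_pliers and the x axis of tile_pliers, either way round below 0.2 rad and x of screwdriver in the frame of tile_screwdriver between -0.047 and -0.023 m and y of screwdriver in the frame of tile_screwdriver between -0.012 and 0.012 m and x of tile_screwdriver in the frame of screwdriver between 0.023 and 0.047 m and z of screwdriver in the frame of tile_screwdriver between 0.011 and 0.019 m and angle between the x axis of screwdriver and the x axis of tile_screwdriver, either way round below 0.2 rad and angle between screwdriver's own x axis and vertical between 1.47 and 1.67 rad and x of pocket_meter in the frame of tile_meter between -0.027 and -0.003 m and y of pocket_meter in the frame of tile_meter between -0.012 and 0.012 m and x of tile_meter in the frame of pocket_meter between 0.003 and 0.027 m and z of pocket_meter in the frame of tile_meter between -0.001 and 0.007 m and angle between the x axis of pocket_meter and the x axis of tile_meter, either way round below 0.2 rad); the robot touches nothing.
It fails at once if a tool is dropped or thrown (moving faster than 0.7 m/s with no finger holding it) ((linear speed of side_cutters above 0.7 m/s and contact force between side_cutters and the fingers below 0.2 N) or (linear speed of long_nose_pliers above 0.7 m/s and contact force between long_nose_pliers and the fingers below 0.2 N) or (linear speed of screwdriver above 0.7 m/s and contact force between screwdriver and the fingers below 0.2 N) or (linear speed of pocket_meter above 0.7 m/s and contact force between pocket_meter and the fingers below 0.2 N)).
It fails at once if the solder reel or the screw dish is moved by more than 15 mm (distance of any of solder_reel, screw_dish from where it was at the start of the episode above 0.015 m).
It also fails if it takes over 104 s, if anything falls off the work surface, if the arm or the gripper's body presses on something with over 40 N, if the wrist force passes 120 N, or if a joint passes its speed limit or range.

### The arm

A 6-joint arm with a two-finger parallel gripper is mounted at the origin on the work surface. World frame = base frame: x ahead of the robot, y to its left, z up, the work surface at z = 0. Lengths are in m, angles in rad, forces in N, time in s.
With the tool pointing down it reaches from about 0.375 to 0.975 m from the base axis. Payload 3.8 kg.
Tool frame: the origin (TCP) lies on the mounting face of the last link; the fingertips stand 173 mm ahead of it and the grasp point (between the pads) lies 155 mm ahead of it; z points along the fingers, y is the line along which they close (so a half turn about z gives the same grasp; the last joint's range is limited). The gripper opens to 85 mm and grips with 20 to 120 N. Pads are 22 mm wide; open, the fingers measure 114 mm over their backs; the gripper's body (76 mm by 85 mm) begins 54 mm behind the grasp point. The pads swing forward as they close: fully open they stand 13 mm farther back than shut.
Start: joints at [-1.179, 0.264, 1.604, -0, 1.274, -0.037], TCP at [0.281, -0.614, 0.405] pointing down, gripper open.
Joint ranges: [-2.63, 2.63], [-0.94, 2.18], [0.31, 2.57], [-1.31, 4.45], [0, 2.66], [-2.55, 2.55]. Speed limits (rad/s): [2.57, 2.57, 3.14, 3.14, 3.14, 3.14].

### API

Orientations are given as a rotation vector (axis times angle).
In Python, from workcell import bot gives the robot as it stands.
- The arm moves only by the tool drive_tool, never from a script. Its argument "increments" is a list of rows, each an object with "delta_pos": the shift along the tool's x, y, z in mm, a list of three; "turn": the turn about the tool's z in rad; "jaw": the opening, from -1 (shut) to 1 (fully open). A call has 1 to 8 rows; each row shifts and turns the commanded pose from where the row before left it, along the tool's axes as they then stand; what a row does not reach is not made up. A row lasts 1/12 s, in which the tool goes at most 41.7 mm and 7.16 degrees, less where a joint would pass 70% of its speed; a pose out of reach is approached as far as the arm can. A call is refused whole if a number of a shift passes 41.7 or a number of a turn 0.125, either way. A call with a gripper value outside its range is refused whole. The fingers move at their own pace and stop on an object; "grip_force" is the grip in N (left out, the last holds). Time passes only in rows, so rows that do not move let the fingers close. It gives the time, the measured TCP pose, the force, the opening and the grip force at its end, in the units of the state.
- bot.read_state(): the state, without advancing time (a new reading comes with each control period).
- bot.read_camera(name): name is "scene" or "top" or "wrist"; returns a dict with "pixels" (480x640x3 uint8, red, green, blue), "fovy" (degrees; the focal length in pixels is half the picture's height over the tangent of half this angle, whatever the lens; pixels are square), "cx", "cy" (the principal point, pixels), "camera_from_world" (4x4, takes a point from world to camera coordinates); the wrist camera has in their place "hand_eye" (4x4, takes a point from camera to tool coordinates, whose origin is the TCP and whose axes are the flange's). Camera axes: x right, y down, z forward; pixel columns grow to the right and rows downward; lengths in m; the calibration is good to about 2 mm. A picture is of the moment at which its call begins: read the wrist's pose just before it. There is no depth.
- bot.finish_job(): hands the job in; it is judged then, once.
The state is a dict: "time": time; "q": joint angles; "joint_vel": joint speeds; "joint_torque": joint torques, N m; "tool_pos": TCP position; "tcp_rot": TCP orientation; "wrist_force": force on the tool from outside, world axes, zero at the start; "torque": the same for the moment, N m; "width": opening from 0.0 (shut) to 1.0 (fully open); "grip_force": force on a finger pad.
Only numpy, scipy, OpenCV 4.12 (cv2) and the standard library are available. Lean on these libraries where they do the work, as an engineer would, in place of code of your own. Each camera call takes 0.05 s, during which the arm holds its last target. There are 200 camera calls.

## Working session

There is one attempt and no reset: what is moved stays moved. The work goes in short steps, Python scripts to look and compute and a tool call to move; the robot and the scene stay as the last step left them, time stands still between calls to the robot, and variables do not carry over. Pictures are saved under pics/ and viewed, at most 14 in all, crops included, and the job is handed in when it is done.

Besides the shell and the picture viewer there is one more tool, called after "Request:" as a command line: name --argument value ..., lists and objects as JSON in quotes. drive_tool: Moves the arm, as the interface text tells. Its arguments: {"type":"object","properties":{"increments":{"type":"array"},"grip_force":{"type":"number"}},"required":["increments"]}

```bash
mkdir -p pics; ls; cat > h.py <<'E'
import numpy as np, cv2
from workcell import bot
from scipy.spatial.transform import Rotation as R
def cam(n):
    s=bot.read_state(); c=bot.read_camera(n)
    if n=='wrist':
        T=np.eye(4);T[:3,:3]=R.from_rotvec(s['tcp_rot']).as_matrix();T[:3,3]=s['tool_pos']
        W=T@np.array(c['hand_eye'])
    else: W=np.linalg.inv(np.array(c['camera_from_world']))
    f=240/np.tan(np.radians(c['fovy'])/2)
    return c['pixels'],(W,f,c['cx'],c['cy'])
def ray(k,u,v,z):
    W,f,cx,cy=k
    d=W[:3,:3]@np.array([(u-cx)/f,(v-cy)/f,1]);o=W[:3,3]
    return o+d*(z-o[2])/d[2]
def save(n,img): cv2.imwrite('pics/'+n+'.png',img[:,:,::-1])
E
python3 - <<'E'
from h import *
import pickle
for n in ('top','scene'):
    p,k=cam(n); save(n+'0',p); pickle.dump((p,k),open(n+'0.pkl','wb'));print(n,k)
s=bot.read_state();print(s)
E
```

```text
pics
top (array([[-0.00558493, -0.9971322 ,  0.07547303,  0.45333253],
       [-0.99991245,  0.00466322, -0.01238317,  0.01692275],
       [ 0.01199571, -0.07553558, -0.99707095,  1.05987524],
       [ 0.        ,  0.        ,  0.        ,  1.        ]]), np.float64(528.7490252302741), 322.31385820065356, 237.05135579268065)
scene (array([[ 0.5467622 ,  0.57332276, -0.61020661,  1.2479427 ],
       [ 0.83704012, -0.35654751,  0.41501532, -0.45588309],
       [ 0.02037008, -0.7376821 , -0.67484085,  0.80098073],
       [ 0.        ,  0.        ,  0.        ,  1.        ]]), np.float64(567.9247585761298), 316.28912094336016, 244.48433136175652)
{'time': 0.1, 'q': array([-1.17890241e+00,  2.64680929e-01,  1.60528858e+00, -6.12644322e-06,
        1.27368274e+00, -3.69149195e-02]), 'joint_vel': array([ 1.68711141e-04, -2.46999903e-03, -3.54090450e-03,  1.06848223e-03,
        2.94658728e-04,  2.03685784e-05]), 'joint_torque': array([ 8.28764660e-04, -5.16708076e+01, -3.68590736e+01, -4.97930819e-05,
        6.33009797e-03, -1.62198063e-05]), 'tool_pos': array([ 0.28052174, -0.6135938 ,  0.40345643]), 'tcp_rot': array([-3.06768005e+00, -6.67994236e-01,  5.79883766e-04]), 'wrist_force': array([ 1.05360432,  0.78131383, -0.36436107]), 'torque': array([-0.05686474, -0.00313192,  0.01906508]), 'grip_force': 0.0, 'width': 0.9984268751159413}
```

View pics/top0.png

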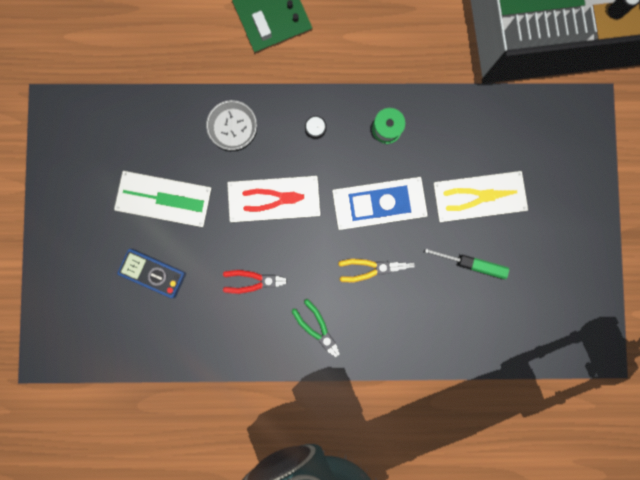

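View pics/scene0.png

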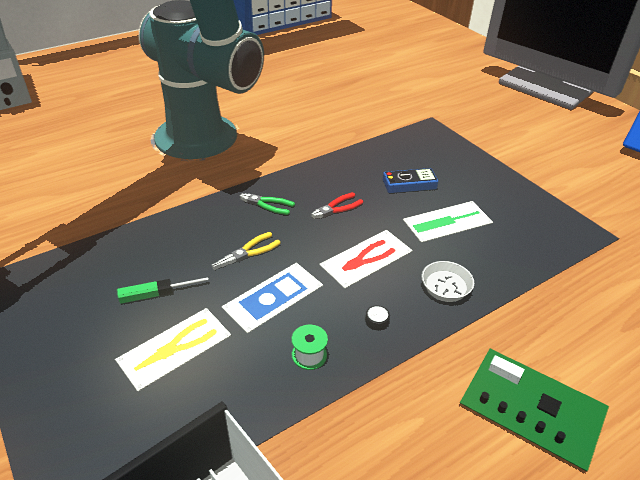

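The top view (up = +x, left = +y) shows the tiles in row ~200: driver (163,199), cutters (274,199), meter (380,203), pliers (481,197). The tools are in front of them: meter (152,273), red cutters (255,282), yellow pliers (377,269), screwdriver (470,264). The green cutters at (320,330) are the decoy. I'll fit the tiles by code and enlarge the tools.

```bash
python3 - <<'E'
from h import *
import pickle
p,k=pickle.load(open('top0.pkl','rb'))
big=cv2.resize(p,None,fx=4,fy=4,interpolation=cv2.INTER_CUBIC)
m=(p.min(2)>185).astype(np.uint8); 
m=(cv2.resize(p,None,fx=4,fy=4).min(2)>150).astype(np.uint8)
cs,_=cv2.findContours(m,cv2.RETR_EXTERNAL,cv2.CHAIN_APPROX_NONE)
for c in cs:
    if cv2.contourArea(c)>30000 and 160<c[:,0,1].mean()/4<240:
        h=cv2.convexHull(c)[:,0].astype(float)
        w=np.array([ray(k,(u+.5)/4-.5,(v+.5)/4-.5,.005)[:2] for u,v in h])
        (cx,cy),(a,b),ang=cv2.minAreaRect((w*1000).astype(np.float32))
        print(h.mean(0)/4,'c',cx,cy,'size',a,b,ang)
def crop(n,x0,y0,w,h,f):
    o=cv2.resize(p[y0:y0+h,x0:x0+w],None,fx=f,fy=f,interpolation=cv2.INTER_CUBIC)
    for g in range((x0//10+1)*10,x0+w,10): cv2.line(o,(int((g-x0+.5)*f),0),(int((g-x0+.5)*f),4),(255,255,255),1); 
    save(n,o)
A=p[235:305,110:310];B=p[235:305,330:530]
save('tools',cv2.resize(np.vstack([A,B]),None,fx=4,fy=4,interpolation=cv2.INTER_CUBIC))
E
```

```text
[378.15625 204.78125] c 601.8948364257812 -111.5537109375 size 84.82796478271484 184.0742645263672 8.41816234588623
[271.98387097 200.72580645] c 611.1097412109375 101.47659301757812 size 84.30323791503906 183.9254913330078 3.9226038455963135
[479.39705882 195.02941176] c 615.0491333007812 -315.7646789550781 size 83.74242401123047 182.97166442871094 7.428835391998291
[162.625      201.96527778] c 612.29736328125 323.9307861328125 size 182.80580139160156 83.12403106689453 78.99095153808594
```

View pics/tools.png

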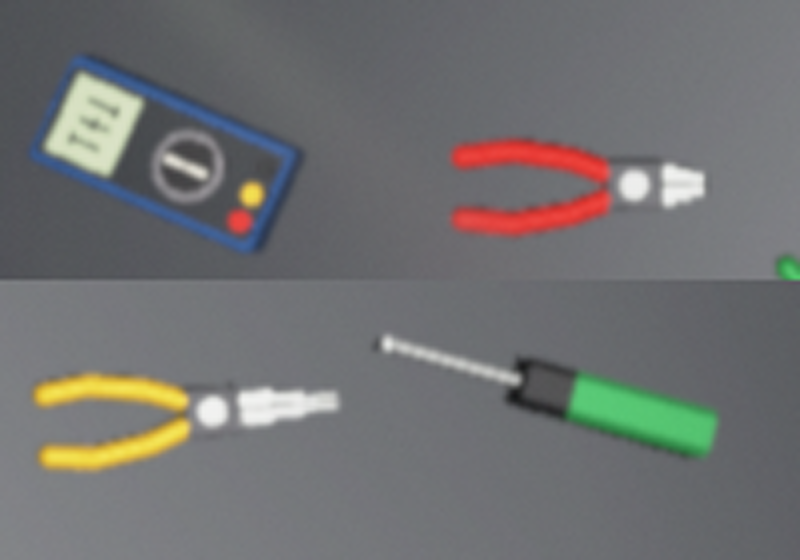

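The meter's dial is at crop (187,165) with its display to the upper left. The cutters' pivot is at (634,185) with the tip right, and the pliers' pivot at (212,411) with the nose right. The screwdriver blade tip is at (385,343) and its handle end at (711,434).

```bash
python3 - <<'E'
from h import *
import pickle
p,k=pickle.load(open('top0.pkl','rb'))
def P(u,v,z):
    ox,oy=(110,235) if v<280 else (330,235-70)
    return 1000*ray(k,(u+.5)/4-.5+ox,(v+.5)/4-.5+oy,z)[:2]
def d(a,b): v=b-a; return np.linalg.norm(v),np.degrees(np.arctan2(v[1],v[0]))
z=.028
c=[P(*q,z) for q in ((80,57),(33,155),(300,152),(257,252))]
print('meter dial',P(187,165,z),'rect c',sum(c)/4,d((c[2]+c[3])/2,(c[0]+c[1])/2),d(c[0],c[1]))
z=.014
a=P(634,185,z);print('cut',a,d((P(455,158,z)+P(455,220,z))/2,P(703,184,z)), d(a,P(703,184,z)))
a=P(212,411,z);print('pli',a,d((P(38,396,z)+P(43,458,z))/2,P(338,400,z)),d(a,P(338,400,z)))
a=(P(718,412,.026)+P(705,457,.026))/2;t=P(380,342,.014);f=(P(520,357,.02)+P(508,402,.02))/2
print('scr end',a,'front',f,d(a,f),'tip',t,d(a,t),'mid',(a+f)/2)
s=bot.read_state();M=R.from_rotvec(s['tcp_rot']).as_matrix();print(M.round(3))
E
```

```text
meter dial [457.44499422 326.33165693] rect c [462.88823426 335.8874923 ] (np.float64(117.90414358633517), np.float64(66.48624359169384)) (np.float64(52.13649827608806), np.float64(155.47900990275045))
cut [446.46248313 111.12325222] (np.float64(121.85818804506901), np.float64(-89.18029631138047)) (np.float64(33.94091685732773), np.float64(-89.49633644103442))
pli [ 471.79228586 -115.03033398] (np.float64(147.9790420985773), np.float64(-85.14748441576)) (np.float64(62.748476233764784), np.float64(-85.33630873368394))
scr end [ 458.78276088 -358.35510963] front [ 486.40284622 -263.60986886] (np.float64(98.68905594306509), np.float64(73.74756648951688)) tip [ 505.52846457 -198.99385179] (np.float64(166.0757999056228), np.float64(73.65191627442422)) mid [ 472.59280355 -310.98248924]
[[ 0.909  0.416 -0.001]
 [ 0.416 -0.909  0.002]
 [ 0.    -0.002 -1.   ]]
```

```bash
cat >> h.py <<'E'
def plan(x,y,z,psi):
    s=bot.read_state();M=R.from_rotvec(s['tcp_rot']).as_matrix();p=s['tool_pos']*1000
    cur=np.degrees(np.arctan2(M[1,0],M[0,0]));t=-np.radians(psi-cur)
    a=np.radians(psi);d=np.array([x,y])-p[:2]
    print('t %.2f'%s['time'],'pos',p.round(1),'psi %.2f'%cur,'w %.3f g %.1f'%(s['width'],s['grip_force']),'F',s['wrist_force'].round(1))
    print('turn %.3f then dx %.1f dy %.1f dz %.1f'%(t,d@[np.cos(a),np.sin(a)],d@[np.sin(a),-np.cos(a)],p[2]-z))
E
python3 -c "
from h import *
plan(472.6,-311,330,73.7)"
```

```text
t 0.10 pos [ 280.5 -613.6  403.5] psi 24.57 w 0.998 g 0.0 F [ 1.1  0.8 -0.4]
turn -0.857 then dx 344.3 dy 99.4 dz 73.5
```

Request:
drive_tool --increments '[{"delta_pos":[0,0,10],"turn":-0.107,"jaw":1},{"delta_pos":[0,0,10],"turn":-0.107,"jaw":1},{"delta_pos":[0,0,10],"turn":-0.107,"jaw":1},{"delta_pos":[0,0,10],"turn":-0.107,"jaw":1},{"delta_pos":[0,0,10],"turn":-0.107,"jaw":1},{"delta_pos":[0,0,10],"turn":-0.107,"jaw":1},{"delta_pos":[0,0,10],"turn":-0.107,"jaw":1},{"delta_pos":[0,0,5],"turn":-0.107,"jaw":1}]'

```text
time: 0.77
tool_pos: [0.2804, -0.6132, 0.3272]
tcp_rot: [-2.508, -1.887, -0.001]
wrist_force: [-0.3, -0.0, -0.5]
width: 0.998
grip_force: 0.0
```

Request:
drive_tool --increments '[{"delta_pos":[38,11,0],"turn":0,"jaw":1},{"delta_pos":[38,11,0],"turn":0,"jaw":1},{"delta_pos":[38,11,0],"turn":0,"jaw":1},{"delta_pos":[38,11,0],"turn":0,"jaw":1},{"delta_pos":[38,11,0],"turn":0,"jaw":1},{"delta_pos":[38,11,0],"turn":0,"jaw":1},{"delta_pos":[38,11,0],"turn":0,"jaw":1},{"delta_pos":[38,11,0],"turn":0,"jaw":1}]'

```text
time: 1.43
tool_pos: [0.4513, -0.3452, 0.3293]
tcp_rot: [-2.515, -1.881, 0.0]
wrist_force: [0.6, 0.5, -0.0]
width: 1.0
grip_force: 0.0
```

Request:
drive_tool --increments '[{"delta_pos":[38,11,0],"turn":0,"jaw":1},{"delta_pos":[0,0,0],"turn":0,"jaw":1},{"delta_pos":[0,0,0],"turn":0,"jaw":1}]'

```text
time: 1.68
tool_pos: [0.473, -0.3117, 0.3292]
tcp_rot: [-2.511, -1.887, 0.001]
wrist_force: [-0.4, 0.1, -0.1]
width: 0.999
grip_force: 0.0
```

```bash
python3 -c "
from h import *
import pickle
plan(472.6,-311,178,73.7)
p,k=cam('wrist');save('w1',p);pickle.dump((p,k),open('w1.pkl','wb'))"
```

```text
t 1.68 pos [ 473.  -311.7  329.2] psi 73.86 w 0.999 g 0.0 F [-0.4  0.1 -0.1]
turn 0.003 then dx 0.6 dy -0.5 dz 151.2
```

View pics/w1.png

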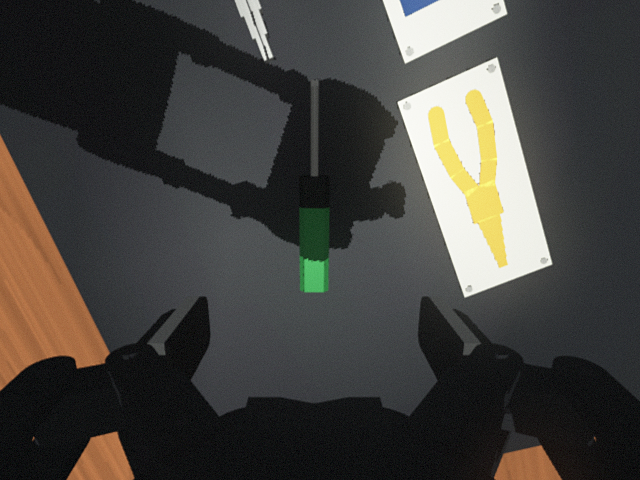

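The wrist view shows the screwdriver aligned with the gripper: blade tip (314,80), handle front (314,177), handle end (314,292). The pliers tile has corners (398,102), (495,58), (552,265), (466,297) and its pivot at about (484,190).

```bash
python3 - <<'E'
from h import *
import pickle
p,k=pickle.load(open('w1.pkl','rb'))
P=lambda u,v,z:1000*ray(k,u,v,z)[:2]
a,f,t=P(314,292,.02),P(314,177,.018),P(314,80,.014)
print(a,f,t,(a+f)/2,np.linalg.norm(a-f),np.linalg.norm(a-t),np.degrees(np.arctan2(*(t-a)[::-1])))
c=[P(*q,.005) for q in ((398,102),(495,58),(552,265),(466,297))];print(sum(c)/4,np.linalg.norm(c[0]-c[1]),np.linalg.norm(c[1]-c[2]),c)
d=(c[2]+c[3]-c[0]-c[1]);print(np.degrees(np.arctan2(d[1],d[0])))
E
```

```text
[ 457.9197979  -363.07463894] [ 484.88134981 -270.31845466] [ 504.64682226 -202.32521277] [ 471.40057385 -316.6965468 ] 96.59521211492007 167.40308485023158 73.79178356641344
[ 613.80621394 -318.53266483] 77.81188477739467 180.36082774858548 [array([ 563.5269495, -234.2824498]), array([ 640.7063346, -224.3813424]), array([ 664.4145784 , -403.17716831]), array([ 586.57699327, -412.2896988 ])]
-82.53405433433471
```

Request:
drive_tool --increments '[{"delta_pos":[-2,0,37],"turn":0,"jaw":1},{"delta_pos":[0,0,37],"turn":0,"jaw":1},{"delta_pos":[0,0,37],"turn":0,"jaw":1},{"delta_pos":[0,0,28],"turn":0,"jaw":1},{"delta_pos":[0,0,10],"turn":0,"jaw":1},{"delta_pos":[0,0,0],"turn":0,"jaw":1}]'

```text
time: 2.23
tool_pos: [0.4691, -0.3157, 0.1772]
tcp_rot: [-2.512, -1.875, 0.004]
wrist_force: [-0.1, 0.4, -0.6]
width: 1.0
grip_force: 0.0
```

Request:
drive_tool --increments '[{"delta_pos":[0,0,0],"turn":0,"jaw":-1},{"delta_pos":[0,0,0],"turn":0,"jaw":-1},{"delta_pos":[0,0,0],"turn":0,"jaw":-1},{"delta_pos":[0,0,0],"turn":0,"jaw":-1},{"delta_pos":[0,0,0],"turn":0,"jaw":-1},{"delta_pos":[0,0,0],"turn":0,"jaw":-1},{"delta_pos":[0,0,0],"turn":0,"jaw":-1},{"delta_pos":[0,0,0],"turn":0,"jaw":-1}]' --grip_force 50

```text
time: 2.9
tool_pos: [0.4724, -0.3162, 0.1825]
tcp_rot: [2.513, 1.881, 0.001]
wrist_force: [-1.0, -0.6, 6.0]
width: 0.266
grip_force: 50.0
```

Request:
drive_tool --increments '[{"delta_pos":[0,0,-10],"turn":0,"jaw":-1},{"delta_pos":[0,0,-20],"turn":0,"jaw":-1},{"delta_pos":[0,0,-30],"turn":-0.03,"jaw":-1},{"delta_pos":[0,0,-30],"turn":-0.03,"jaw":-1},{"delta_pos":[0,0,-20],"turn":-0.03,"jaw":-1},{"delta_pos":[0,0,0],"turn":0,"jaw":-1}]'

```text
time: 3.4
tool_pos: [0.4733, -0.3167, 0.2968]
tcp_rot: [2.42, 1.989, 0.004]
wrist_force: [1.0, -0.1, 0.1]
width: 0.265
grip_force: 49.2
```

Request:
drive_tool --increments '[{"delta_pos":[20,1,0],"turn":0,"jaw":-1},{"delta_pos":[30,1,0],"turn":0,"jaw":-1},{"delta_pos":[40,1,0],"turn":0,"jaw":-1},{"delta_pos":[40,1,0],"turn":0,"jaw":-1},{"delta_pos":[40,1,0],"turn":0,"jaw":-1},{"delta_pos":[40,1,0],"turn":0,"jaw":-1},{"delta_pos":[40,1,0],"turn":0,"jaw":-1},{"delta_pos":[40,1,0],"turn":0,"jaw":-1}]'

```text
time: 4.07
tool_pos: [0.5352, -0.0307, 0.29]
tcp_rot: [-2.428, -1.992, 0.002]
wrist_force: [1.3, 0.2, -0.9]
width: 0.262
grip_force: 49.2
```

Request:
drive_tool --increments '[{"delta_pos":[40,1,0],"turn":0,"jaw":-1},{"delta_pos":[40,1,0],"turn":0,"jaw":-1},{"delta_pos":[40,1,0],"turn":0,"jaw":-1},{"delta_pos":[40,1,0],"turn":0,"jaw":-1},{"delta_pos":[30,1,0],"turn":0,"jaw":-1},{"delta_pos":[0,0,0],"turn":0,"jaw":-1},{"delta_pos":[0,0,0],"turn":0,"jaw":-1},{"delta_pos":[0,0,0],"turn":0,"jaw":-1}]'

```text
time: 4.73
tool_pos: [0.5771, 0.1525, 0.2898]
tcp_rot: [-2.427, -1.994, 0.004]
wrist_force: [0.1, -0.8, -1.3]
width: 0.264
grip_force: 49.1
```

```bash
python3 -c "
from h import *
import pickle
plan(605.4,284.3,187,79)
p,k=cam('wrist');save('w2',p);pickle.dump((p,k),open('w2.pkl','wb'))"
```

```text
t 4.73 pos [577.1 152.5 289.8] psi 78.81 w 0.264 g 49.1 F [ 0.1 -0.8 -1.3]
turn -0.003 then dx 134.8 dy 2.7 dz 102.8
```

View pics/w2.png

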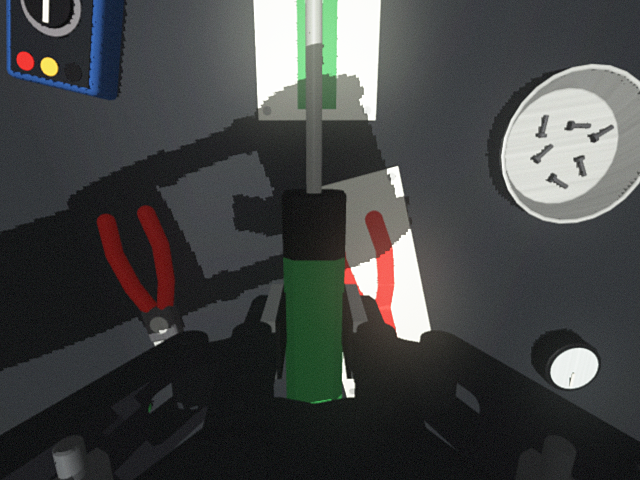

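The held screwdriver's handle front is at (314,191) and the handle runs to about (314,400). The driver tile's near edge runs from (256,121) to (377,120), and the printed handle's end is at (317,108).

```bash
python3 - <<'E'
from h import *
import pickle
p,k=pickle.load(open('w2.pkl','rb'))
P=lambda u,v,z:1000*ray(k,u,v,z)[:2]
a,b=P(256,121,.005),P(377,120,.005);print(a,b,np.linalg.norm(a-b),np.degrees(np.arctan2(*(b-a)[::-1])))
e=P(317,108,.005);print('sil end',e,'sil mid',e+47.5*np.array([.191,.982]),'edge mid',(a+b)/2)
f=P(314,191,.130);n=P(314,400,.13);print('held front',f,'end',n,'mid',f-47*np.array([.194,.981]))
E
```

```text
[553.85511721 241.17819162] [634.96584733 225.67613489] 82.57883690297496 -10.82000832262205
sil end [596.30969393 241.20667857] sil mid [605.38219393 287.85167857] edge mid [594.41048227 233.42716326]
held front [586.42562342 201.73180642] end [568.89265551 113.61613582] mid [577.30762342 155.62480642]
```

Request:
drive_tool --increments '[{"delta_pos":[34,0.6,0],"turn":0,"jaw":-1},{"delta_pos":[34,0.6,0],"turn":0,"jaw":-1},{"delta_pos":[34,0.6,0],"turn":0,"jaw":-1},{"delta_pos":[33,0.6,0],"turn":0,"jaw":-1},{"delta_pos":[0,0,30],"turn":0,"jaw":-1},{"delta_pos":[0,0,30],"turn":0,"jaw":-1},{"delta_pos":[0,0,20],"turn":0,"jaw":-1},{"delta_pos":[0,0,10],"turn":0,"jaw":-1}]'

```text
time: 5.45
tool_pos: [0.6048, 0.2823, 0.1966]
tcp_rot: [-2.429, -1.99, 0.01]
wrist_force: [0.0, 0.4, -1.7]
width: 0.269
grip_force: 49.1
```

Request:
drive_tool --increments '[{"delta_pos":[0,0,3],"turn":0,"jaw":-1},{"delta_pos":[0,0,3],"turn":0,"jaw":-1},{"delta_pos":[0,0,2],"turn":0,"jaw":-1},{"delta_pos":[0,0,0],"turn":0,"jaw":-1},{"delta_pos":[0,0,0],"turn":0,"jaw":-1}]'

```text
time: 5.87
tool_pos: [0.6072, 0.2846, 0.1943]
tcp_rot: [2.428, 1.992, 0.004]
wrist_force: [-0.9, 0.7, -0.4]
width: 0.27
grip_force: 49.1
```

Request:
drive_tool --increments '[{"delta_pos":[0,0,2],"turn":0,"jaw":-1},{"delta_pos":[0,0,0],"turn":0,"jaw":-1},{"delta_pos":[0,0,2],"turn":0,"jaw":-1},{"delta_pos":[0,0,0],"turn":0,"jaw":-1}]'

```text
time: 6.2
tool_pos: [0.6063, 0.2847, 0.1885]
tcp_rot: [-2.428, -1.994, 0.0]
wrist_force: [-0.1, -0.2, -1.4]
width: 0.268
grip_force: 49.1
```

Request:
drive_tool --increments '[{"delta_pos":[0,0,2],"turn":0,"jaw":-1},{"delta_pos":[0,0,0],"turn":0,"jaw":-1},{"delta_pos":[0,0,0],"turn":0,"jaw":-1}]'

```text
time: 6.45
tool_pos: [0.6063, 0.2846, 0.1863]
tcp_rot: [-2.428, -1.993, 0.001]
wrist_force: [0.2, -0.3, -0.6]
width: 0.266
grip_force: 49.1
```

Request:
drive_tool --increments '[{"delta_pos":[0,0,1.5],"turn":0,"jaw":-1},{"delta_pos":[0,0,0],"turn":0,"jaw":-1},{"delta_pos":[0,0,0],"turn":0,"jaw":-1}]'

```text
time: 6.7
tool_pos: [0.6066, 0.2847, 0.1856]
tcp_rot: [2.428, 1.993, 0.001]
wrist_force: [-0.0, 0.2, 1.0]
width: 0.264
grip_force: 49.4
```

Request:
drive_tool --increments '[{"delta_pos":[0,0,1],"turn":0,"jaw":-1},{"delta_pos":[0,0,0],"turn":0,"jaw":-1},{"delta_pos":[0,0,0],"turn":0,"jaw":-1}]'

```text
time: 6.95
tool_pos: [0.6066, 0.2847, 0.1855]
tcp_rot: [2.428, 1.993, 0.001]
wrist_force: [-2.8, -0.3, 7.7]
width: 0.264
grip_force: 50.1
```

Request:
drive_tool --increments '[{"delta_pos":[0,0,0],"turn":0,"jaw":0.0},{"delta_pos":[0,0,0],"turn":0,"jaw":0.4},{"delta_pos":[0,0,0],"turn":0,"jaw":0.6},{"delta_pos":[0,0,0],"turn":0,"jaw":0.6},{"delta_pos":[0,0,0],"turn":0,"jaw":0.6},{"delta_pos":[0,0,-10],"turn":0,"jaw":0.6},{"delta_pos":[0,0,-25],"turn":0,"jaw":1},{"delta_pos":[0,0,-40],"turn":0,"jaw":1}]'

```text
time: 7.62
tool_pos: [0.6042, 0.2836, 0.2552]
tcp_rot: [-2.426, -1.992, 0.015]
wrist_force: [0.9, 0.3, -0.2]
width: 1.002
grip_force: 0.0
```

Request:
drive_tool --increments '[{"delta_pos":[0,0,-35],"turn":0.108,"jaw":1},{"delta_pos":[0,0,-25],"turn":0.108,"jaw":1},{"delta_pos":[-2,-38,0],"turn":0,"jaw":1},{"delta_pos":[-2,-38,0],"turn":0,"jaw":1},{"delta_pos":[-2,-38,0],"turn":0,"jaw":1},{"delta_pos":[-3,-38,0],"turn":0,"jaw":1},{"delta_pos":[0,0,0],"turn":0,"jaw":1},{"delta_pos":[0,0,0],"turn":0,"jaw":1}]'

```text
time: 8.28
tool_pos: [0.4618, 0.3378, 0.3199]
tcp_rot: [2.626, 1.724, 0.001]
wrist_force: [-0.2, 0.0, -0.5]
width: 1.0
grip_force: 0.0
```

```bash
python3 -c "
from h import *
import pickle
plan(463,337,182,66.5)
p,k=cam('wrist');save('w3',p);pickle.dump((p,k),open('w3.pkl','wb'))"
```

```text
t 8.28 pos [461.8 337.8 319.9] psi 66.56 w 1.000 g 0.0 F [-0.2  0.  -0.5]
turn 0.001 then dx -0.3 dy 1.4 dz 137.9
```

View pics/w3.png

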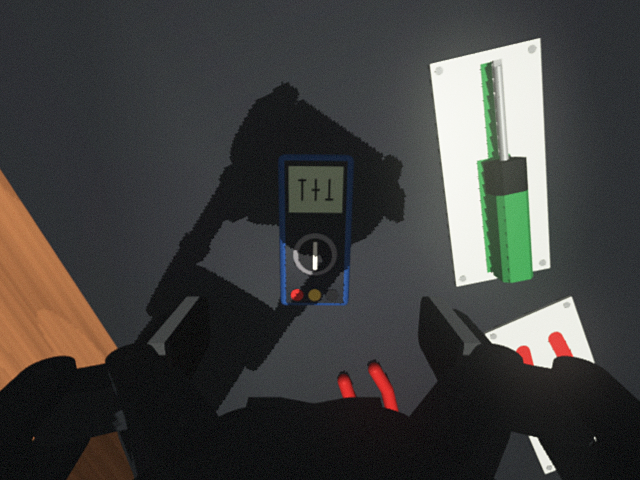

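The screwdriver lies on its silhouette. The meter's corners are (282,156), (352,156), (349,304), (280,304), with the dial at (315,255).

```bash
python3 - <<'E'
from h import *
import pickle
p,k=pickle.load(open('w3.pkl','rb'))
P=lambda u,v,z:1000*ray(k,u,v,z)[:2]
c=[P(*q,.028) for q in ((282,156),(352,156),(349,304),(280,304))]
d=c[0]+c[1]-c[2]-c[3];print(sum(c)/4,np.linalg.norm(d)/2,np.linalg.norm(c[0]-c[1]),np.degrees(np.arctan2(d[1],d[0])),P(315,255,.028))
# screwdriver check
e=P(515,281,.02);t=P(497,60,.017);d=t-e;print('scr',e,t,np.linalg.norm(d),np.degrees(np.arctan2(d[1],d[0])),e+48*d/np.linalg.norm(d))
c=[P(*q,.005) for q in ((429,65),(540,38),(550,267),(457,287))];m=sum(c)/4;d=c[0]+c[1]-c[2]-c[3];print(m,np.degrees(np.arctan2(d[1],d[0])),m-35*d/np.linalg.norm(d))
E
```

```text
[463.94280612 338.59355236] 116.06717402636885 50.42358429244238 65.63048484590193 [456.85250411 323.56623714]
scr [596.98284603 235.54645967] [629.71572056 400.81853708] 168.48234521049167 78.79729056314353 [606.3083215  282.63186619]
[611.73418541 322.07409203] 79.02087276828323 [605.0683872  287.71470998]
```

Request:
drive_tool --increments '[{"delta_pos":[0,1,35],"turn":0,"jaw":1},{"delta_pos":[0,0,35],"turn":0,"jaw":1},{"delta_pos":[0,0,35],"turn":0,"jaw":1},{"delta_pos":[0,0,22],"turn":0,"jaw":1},{"delta_pos":[0,0,9],"turn":0,"jaw":1},{"delta_pos":[0,0,0],"turn":0,"jaw":1},{"delta_pos":[0,0,0],"turn":0,"jaw":1}]'

```text
time: 8.92
tool_pos: [0.4658, 0.3368, 0.1837]
tcp_rot: [2.63, 1.719, 0.001]
wrist_force: [0.5, -0.2, 0.9]
width: 1.001
grip_force: 0.0
```

Request:
drive_tool --increments '[{"delta_pos":[0,0,0],"turn":0,"jaw":-1},{"delta_pos":[0,0,0],"turn":0,"jaw":-1},{"delta_pos":[0,0,0],"turn":0,"jaw":-1},{"delta_pos":[0,0,0],"turn":0,"jaw":-1},{"delta_pos":[0,0,0],"turn":0,"jaw":-1},{"delta_pos":[0,0,0],"turn":0,"jaw":-1},{"delta_pos":[0,0,0],"turn":0,"jaw":-1}]' --grip_force 60

```text
time: 9.5
tool_pos: [0.4657, 0.3376, 0.1858]
tcp_rot: [2.629, 1.72, 0.008]
wrist_force: [0.1, -0.9, 5.8]
width: 0.639
grip_force: 65.2
```

Request:
drive_tool --increments '[{"delta_pos":[0,0,-8],"turn":0,"jaw":-1},{"delta_pos":[0,0,-15],"turn":0,"jaw":-1},{"delta_pos":[0,0,-22],"turn":0,"jaw":-1},{"delta_pos":[0,0,-25],"turn":-0.111,"jaw":-1},{"delta_pos":[0,0,-15],"turn":-0.111,"jaw":-1},{"delta_pos":[0,0,-5],"turn":-0.111,"jaw":-1},{"delta_pos":[0,0,0],"turn":-0.111,"jaw":-1},{"delta_pos":[0,0,0],"turn":-0.111,"jaw":-1}]'

```text
time: 10.17
tool_pos: [0.4645, 0.3369, 0.2749]
tcp_rot: [2.05, 2.38, 0.003]
wrist_force: [0.9, 0.4, -2.1]
width: 0.641
grip_force: 64.3
```

Request:
drive_tool --increments '[{"delta_pos":[-20,4,0],"turn":0,"jaw":-1},{"delta_pos":[-30,5,0],"turn":0,"jaw":-1},{"delta_pos":[-40,6,0],"turn":0,"jaw":-1},{"delta_pos":[-40,6,0],"turn":0,"jaw":-1},{"delta_pos":[-40,6,0],"turn":0,"jaw":-1},{"delta_pos":[-40,6,0],"turn":0,"jaw":-1},{"delta_pos":[-40,6,0],"turn":0,"jaw":-1},{"delta_pos":[-40,6,0],"turn":0,"jaw":-1}]'

```text
time: 10.83
tool_pos: [0.5501, 0.0544, 0.2738]
tcp_rot: [2.057, 2.375, 0.001]
wrist_force: [0.5, -0.3, -1.8]
width: 0.633
grip_force: 64.3
```

Request:
drive_tool --increments '[{"delta_pos":[-40,6,0],"turn":0,"jaw":-1},{"delta_pos":[-40,6,0],"turn":0,"jaw":-1},{"delta_pos":[-40,6,0],"turn":0,"jaw":-1},{"delta_pos":[-35,5,0],"turn":0,"jaw":-1},{"delta_pos":[-20,3,0],"turn":0,"jaw":-1},{"delta_pos":[0,0,0],"turn":0,"jaw":-1},{"delta_pos":[0,0,0],"turn":0,"jaw":-1},{"delta_pos":[0,0,0],"turn":0,"jaw":-1}]'

```text
time: 11.5
tool_pos: [0.6005, -0.1129, 0.2732]
tcp_rot: [-2.057, -2.373, 0.0]
wrist_force: [0.2, 0.1, -1.5]
width: 0.633
grip_force: 64.3
```

```bash
python3 -c "
from h import *
plan(601.5,-113,188,98.4)"
```

```text
t 11.50 pos [ 600.5 -112.9  273.2] psi 98.17 w 0.633 g 64.3 F [ 0.2  0.1 -1.5]
turn -0.004 then dx -0.3 dy 1.0 dz 85.2
```

Request:
drive_tool --increments '[{"delta_pos":[0,1,20],"turn":0,"jaw":-1},{"delta_pos":[0,0,30],"turn":0,"jaw":-1},{"delta_pos":[0,0,20],"turn":0,"jaw":-1},{"delta_pos":[0,0,8],"turn":0,"jaw":-1},{"delta_pos":[0,0,4],"turn":0,"jaw":-1},{"delta_pos":[0,0,0],"turn":0,"jaw":-1},{"delta_pos":[0,0,0],"turn":0,"jaw":-1}]'

```text
time: 12.08
tool_pos: [0.6026, -0.1127, 0.1923]
tcp_rot: [2.055, 2.374, 0.001]
wrist_force: [1.0, 0.7, -0.8]
width: 0.638
grip_force: 64.2
```

Request:
drive_tool --increments '[{"delta_pos":[0,0,1.5],"turn":0,"jaw":-1},{"delta_pos":[0,0,0],"turn":0,"jaw":-1},{"delta_pos":[0,0,0],"turn":0,"jaw":-1}]'

```text
time: 12.33
tool_pos: [0.6025, -0.1133, 0.1909]
tcp_rot: [2.056, 2.373, 0.001]
wrist_force: [-0.1, -0.4, -1.0]
width: 0.638
grip_force: 64.2
```

Request:
drive_tool --increments '[{"delta_pos":[0,0,1.5],"turn":0,"jaw":-1},{"delta_pos":[0,0,0],"turn":0,"jaw":-1},{"delta_pos":[0,0,0],"turn":0,"jaw":-1}]'

```text
time: 12.58
tool_pos: [0.6024, -0.1134, 0.1888]
tcp_rot: [2.057, 2.373, 0.001]
wrist_force: [1.0, 0.3, 1.3]
width: 0.634
grip_force: 64.5
```

Request:
drive_tool --increments '[{"delta_pos":[0,0,1],"turn":0,"jaw":-1},{"delta_pos":[0,0,0],"turn":0,"jaw":-1},{"delta_pos":[0,0,0],"turn":0,"jaw":-1}]'

```text
time: 12.83
tool_pos: [0.6025, -0.1134, 0.1888]
tcp_rot: [2.057, 2.374, 0.001]
wrist_force: [-3.3, 1.3, 7.2]
width: 0.639
grip_force: 65.3
```

Request:
drive_tool --increments '[{"delta_pos":[0,0,0],"turn":0,"jaw":0.5},{"delta_pos":[0,0,0],"turn":0,"jaw":0.7},{"delta_pos":[0,0,0],"turn":0,"jaw":1},{"delta_pos":[0,0,0],"turn":0,"jaw":1},{"delta_pos":[0,0,-10],"turn":0,"jaw":1},{"delta_pos":[0,0,-30],"turn":0,"jaw":1},{"delta_pos":[0,0,-40],"turn":0.03,"jaw":1},{"delta_pos":[0,0,-32],"turn":0.03,"jaw":1}]'

```text
time: 13.5
tool_pos: [0.6019, -0.1131, 0.3012]
tcp_rot: [-2.129, -2.31, 0.0]
wrist_force: [1.0, 0.3, 0.9]
width: 0.999
grip_force: 0.0
```

Request:
drive_tool --increments '[{"delta_pos":[2,-33,0],"turn":0,"jaw":1},{"delta_pos":[2,-33,0],"turn":0,"jaw":1},{"delta_pos":[2,-33,0],"turn":0,"jaw":1},{"delta_pos":[1,-33,0],"turn":0,"jaw":1},{"delta_pos":[0,0,0],"turn":0,"jaw":1},{"delta_pos":[0,0,0],"turn":0,"jaw":1},{"delta_pos":[0,0,0],"turn":0,"jaw":1}]'

```text
time: 14.08
tool_pos: [0.4704, -0.1173, 0.3002]
tcp_rot: [2.126, 2.31, 0.002]
wrist_force: [0.5, -1.1, 0.6]
width: 1.001
grip_force: 0.0
```

```bash
python3 -c "
from h import *
import pickle
plan(471.5,-117,184,94.8)
p,k=cam('wrist');save('w4',p);pickle.dump((p,k),open('w4.pkl','wb'))"
```

```text
t 14.08 pos [ 470.4 -117.3  300.2] psi 94.73 w 1.001 g 0.0 F [ 0.5 -1.1  0.6]
turn -0.001 then dx 0.2 dy 1.2 dz 116.2
```

View pics/w4.png

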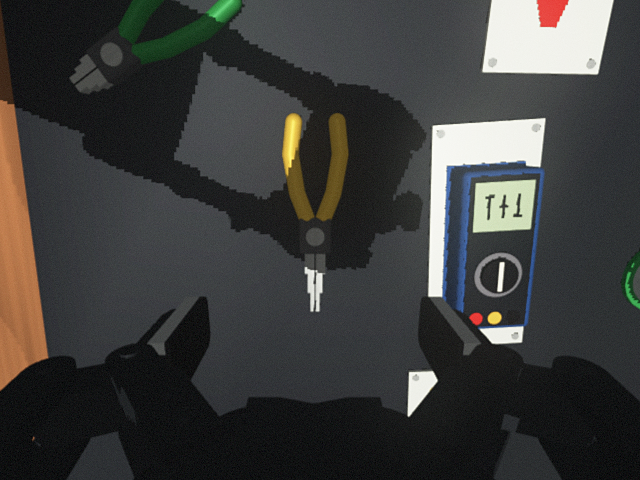

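The meter sits on its tile with the display the right way. The pliers' pivot is at (315,237), the nose tip at (315,311) and the grips at (293,115) and (338,115), aligned with the gripper.

```bash
python3 - <<'E'
from h import *
import pickle
p,k=pickle.load(open('w4.pkl','rb'))
P=lambda u,v,z:1000*ray(k,u,v,z)[:2]
print(P(315,237,.014),P(315,311,.012))
print('dial',P(498,275,.031))
c=[P(*q,.005) for q in ((432,126),(545,119))];print('tile end mid',sum(c)/2,c)
t,k=cam('top');save('top1',t);save('top1c',cv2.resize(t[160:280,100:540],None,fx=1.8,fy=1.8,interpolation=cv2.INTER_CUBIC))
E
```

```text
[ 471.52088181 -116.66597798] [ 476.59890457 -178.17374649]
dial [ 604.97323413 -129.917272  ]
tile end mid [588.04723599 -25.06608235] [array([548.35252143, -30.67681376]), array([627.74195054, -19.45535094])]
```

Request:
drive_tool --increments '[{"delta_pos":[0,1,35],"turn":0,"jaw":1},{"delta_pos":[0,0,35],"turn":0,"jaw":1},{"delta_pos":[0,0,30],"turn":0,"jaw":1},{"delta_pos":[0,0,14],"turn":0,"jaw":1},{"delta_pos":[0,0,6],"turn":0,"jaw":1},{"delta_pos":[0,0,0],"turn":0,"jaw":1},{"delta_pos":[0,0,0],"turn":0,"jaw":1}]'

```text
time: 14.77
tool_pos: [0.472, -0.1172, 0.1796]
tcp_rot: [2.127, 2.312, 0.001]
wrist_force: [0.7, 0.4, 0.6]
width: 0.997
grip_force: 0.0
```

Request:
drive_tool --increments '[{"delta_pos":[0,0,0],"turn":0,"jaw":-1},{"delta_pos":[0,0,0],"turn":0,"jaw":-1},{"delta_pos":[0,0,0],"turn":0,"jaw":-1},{"delta_pos":[0,0,0],"turn":0,"jaw":-1},{"delta_pos":[0,0,0],"turn":0,"jaw":-1},{"delta_pos":[0,0,0],"turn":0,"jaw":-1},{"delta_pos":[0,0,0],"turn":0,"jaw":-1},{"delta_pos":[0,0,0],"turn":0,"jaw":-1}]' --grip_force 60

```text
time: 15.43
tool_pos: [0.4713, -0.1172, 0.1801]
tcp_rot: [2.127, 2.311, 0.001]
wrist_force: [-0.8, 0.9, 6.3]
width: 0.262
grip_force: 59.3
```

Request:
drive_tool --increments '[{"delta_pos":[0,0,-6],"turn":0,"jaw":-1},{"delta_pos":[0,0,-15],"turn":0,"jaw":-1},{"delta_pos":[0,0,-25],"turn":-0.016,"jaw":-1},{"delta_pos":[0,0,-25],"turn":-0.016,"jaw":-1},{"delta_pos":[0,0,-15],"turn":-0.015,"jaw":-1},{"delta_pos":[0,0,-4],"turn":0,"jaw":-1},{"delta_pos":[0,0,0],"turn":0,"jaw":-1}]'

```text
time: 16.02
tool_pos: [0.4714, -0.1172, 0.2706]
tcp_rot: [2.071, 2.358, 0.002]
wrist_force: [-0.7, 0.3, -1.3]
width: 0.26
grip_force: 59.0
```

Request:
drive_tool --increments '[{"delta_pos":[-20,10,0],"turn":0,"jaw":-1},{"delta_pos":[-32,16,0],"turn":0,"jaw":-1},{"delta_pos":[-32,16,0],"turn":0,"jaw":-1},{"delta_pos":[-32,16,0],"turn":0,"jaw":-1},{"delta_pos":[-32,16,0],"turn":0,"jaw":-1},{"delta_pos":[-32,16,0],"turn":0,"jaw":-1},{"delta_pos":[-30,16,0],"turn":0,"jaw":-1},{"delta_pos":[-20,10,0],"turn":0,"jaw":-1}]'

```text
time: 16.68
tool_pos: [0.6163, -0.3324, 0.2665]
tcp_rot: [-2.073, -2.358, 0.001]
wrist_force: [0.8, 0.0, -1.6]
width: 0.255
grip_force: 59.0
```

Request:
drive_tool --increments '[{"delta_pos":[0,0,10],"turn":0,"jaw":-1},{"delta_pos":[0,0,10],"turn":0,"jaw":-1},{"delta_pos":[0,0,0],"turn":0,"jaw":-1},{"delta_pos":[0,0,0],"turn":0,"jaw":-1}]'

```text
time: 17.02
tool_pos: [0.6139, -0.3284, 0.2458]
tcp_rot: [-2.068, -2.356, 0.002]
wrist_force: [-0.3, -0.2, -2.4]
width: 0.262
grip_force: 59.0
```

```bash
python3 -c "
from h import *
plan(616,-331,184,97.4)"
```

```text
t 17.02 pos [ 613.9 -328.4  245.8] psi 97.47 w 0.262 g 59.0 F [-0.3 -0.2 -2.4]
turn 0.001 then dx -2.8 dy 1.7 dz 61.8
```

Request:
drive_tool --increments '[{"delta_pos":[-1.5,1,20],"turn":0,"jaw":-1},{"delta_pos":[0,0,20],"turn":0,"jaw":-1},{"delta_pos":[0,0,12],"turn":0,"jaw":-1},{"delta_pos":[0,0,5],"turn":0,"jaw":-1},{"delta_pos":[0,0,2],"turn":0,"jaw":-1},{"delta_pos":[0,0,0],"turn":0,"jaw":-1},{"delta_pos":[0,0,0],"turn":0,"jaw":-1}]'

```text
time: 17.6
tool_pos: [0.6173, -0.3315, 0.1913]
tcp_rot: [2.071, 2.36, 0.0]
wrist_force: [0.5, -1.0, -0.5]
width: 0.254
grip_force: 59.1
```

Request:
drive_tool --increments '[{"delta_pos":[0,0,1.5],"turn":0,"jaw":-1},{"delta_pos":[0,0,0],"turn":0,"jaw":-1},{"delta_pos":[0,0,0],"turn":0,"jaw":-1}]'

```text
time: 17.85
tool_pos: [0.6171, -0.3316, 0.1895]
tcp_rot: [2.072, 2.36, 0.0]
wrist_force: [0.0, -0.1, -2.6]
width: 0.257
grip_force: 59.1
```

Request:
drive_tool --increments '[{"delta_pos":[0,0,2],"turn":0,"jaw":-1},{"delta_pos":[0,0,0],"turn":0,"jaw":-1},{"delta_pos":[0,0,1],"turn":0,"jaw":-1},{"delta_pos":[0,0,0],"turn":0,"jaw":-1},{"delta_pos":[0,0,0],"turn":0,"jaw":-1}]'

```text
time: 18.27
tool_pos: [0.6168, -0.3314, 0.1855]
tcp_rot: [-2.072, -2.361, 0.0]
wrist_force: [-0.6, -0.2, -1.2]
width: 0.257
grip_force: 59.1
```

Request:
drive_tool --increments '[{"delta_pos":[0,0,1.5],"turn":0,"jaw":-1},{"delta_pos":[0,0,0],"turn":0,"jaw":-1},{"delta_pos":[0,0,0],"turn":0,"jaw":-1}]'

```text
time: 18.52
tool_pos: [0.6168, -0.3314, 0.184]
tcp_rot: [-2.072, -2.361, 0.0]
wrist_force: [-0.1, 0.6, -1.0]
width: 0.257
grip_force: 59.1
```

Request:
drive_tool --increments '[{"delta_pos":[0,0,1],"turn":0,"jaw":-1},{"delta_pos":[0,0,0],"turn":0,"jaw":-1},{"delta_pos":[0,0,0],"turn":0,"jaw":-1}]'

```text
time: 18.77
tool_pos: [0.6169, -0.3315, 0.1832]
tcp_rot: [2.072, 2.361, 0.0]
wrist_force: [0.1, -0.4, -0.7]
width: 0.256
grip_force: 59.1
```

Request:
drive_tool --increments '[{"delta_pos":[0,0,1],"turn":0,"jaw":-1},{"delta_pos":[0,0,0],"turn":0,"jaw":-1},{"delta_pos":[0,0,0],"turn":0,"jaw":-1}]'

```text
time: 19.02
tool_pos: [0.617, -0.3315, 0.1832]
tcp_rot: [2.072, 2.361, 0.0]
wrist_force: [-3.2, 1.6, 5.2]
width: 0.259
grip_force: 59.7
```

Request:
drive_tool --increments '[{"delta_pos":[0,0,1],"turn":0,"jaw":-1},{"delta_pos":[0,0,0],"turn":0,"jaw":-1},{"delta_pos":[0,0,0],"turn":0,"jaw":-1}]'

```text
time: 19.27
tool_pos: [0.617, -0.3315, 0.1831]
tcp_rot: [2.072, 2.361, -0.0]
wrist_force: [-3.7, 2.8, 10.1]
width: 0.26
grip_force: 60.3
```

Request:
drive_tool --increments '[{"delta_pos":[0,0,0],"turn":0,"jaw":0.0},{"delta_pos":[0,0,0],"turn":0,"jaw":0.4},{"delta_pos":[0,0,0],"turn":0,"jaw":0.6},{"delta_pos":[0,0,0],"turn":0,"jaw":0.6},{"delta_pos":[0,0,-10],"turn":0,"jaw":0.6},{"delta_pos":[0,0,-30],"turn":0,"jaw":1},{"delta_pos":[0,0,-40],"turn":0.059,"jaw":1},{"delta_pos":[0,0,-39],"turn":0.059,"jaw":1}]'

```text
time: 19.93
tool_pos: [0.6163, -0.3311, 0.3003]
tcp_rot: [-2.209, -2.229, 0.001]
wrist_force: [1.0, -0.6, -0.1]
width: 1.003
grip_force: 0.0
```

Request:
drive_tool --increments '[{"delta_pos":[40,-15,0],"turn":0,"jaw":1},{"delta_pos":[40,-15,0],"turn":0,"jaw":1},{"delta_pos":[40,-15,0],"turn":0,"jaw":1},{"delta_pos":[38,-15,0],"turn":0,"jaw":1},{"delta_pos":[38,-15,0],"turn":0,"jaw":1},{"delta_pos":[38,-15,0],"turn":0,"jaw":1},{"delta_pos":[38,-15,0],"turn":0,"jaw":1},{"delta_pos":[38,-15,0],"turn":0,"jaw":1}]'

```text
time: 20.6
tool_pos: [0.4933, -0.0244, 0.3009]
tcp_rot: [2.208, 2.234, 0.001]
wrist_force: [1.3, 0.8, 0.9]
width: 1.0
grip_force: 0.0
```

Request:
drive_tool --increments '[{"delta_pos":[38,-15,0],"turn":0,"jaw":1},{"delta_pos":[38,-15,0],"turn":0,"jaw":1},{"delta_pos":[38,-15,0],"turn":0,"jaw":1},{"delta_pos":[18,0,0],"turn":0,"jaw":1},{"delta_pos":[0,0,0],"turn":0,"jaw":1},{"delta_pos":[0,0,0],"turn":0,"jaw":1},{"delta_pos":[0,0,0],"turn":0,"jaw":1}]'

```text
time: 21.18
tool_pos: [0.448, 0.1053, 0.3007]
tcp_rot: [2.207, 2.235, 0.0]
wrist_force: [-0.0, -0.3, -0.4]
width: 0.998
grip_force: 0.0
```

```bash
python3 -c "
from h import *
import pickle
plan(446,108.5,180,90.7)
p,k=cam('wrist');save('w5',p);pickle.dump((p,k),open('w5.pkl','wb'))"
```

```text
t 21.18 pos [448.  105.3 300.7] psi 90.71 w 0.998 g 0.0 F [-0.  -0.3 -0.4]
turn 0.000 then dx 3.2 dy -2.0 dz 120.7
```

View pics/w5.png

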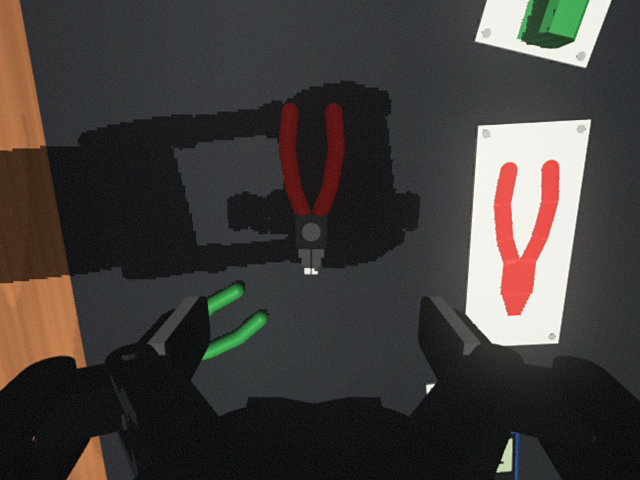

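The cutters' pivot is at (311,231) and the tip at (311,273). The cutters tile has corners (478,126), (591,120), (558,344), with its printed pivot near (518,276) and printed tip at (515,315). The green decoy's grip end at (240,287) is near the left finger.

```bash
python3 - <<'E'
from h import *
import pickle
p,k=pickle.load(open('w5.pkl','rb'))
P=lambda u,v,z:(1000*ray(k,u,v,z)[:2]).round(1)
print('pivot',P(311,231,.014),'tip',P(311,274,.01),'decoy',P(238,283,.01),P(265,315,.01))
a,b,c=P(478,126,.005),P(591,120,.005),P(558,344,.005)
print('tile c',(a+c)/2,a,b,c,np.linalg.norm(a-b),np.linalg.norm(b-c),np.degrees(np.arctan2(*(c-b)[::-1])),'sil tip',P(515,315,.005),'grip ends',P(509,163,.005),P(551,160,.005))
E
```

```text
pivot [445.8 110.4] tip [446.1  74.8] decoy [388.5  66.6] [409.1  39. ]
tile c [610.35  99.35] [564.5 186.7] [644.6 191.7] [656.2  12. ] 80.25590320967052 180.07401256150206 -86.30656550429798 sil tip [615.3  38.6] grip ends [590.8 161.2] [621.3 163.7]
```

Request:
drive_tool --increments '[{"delta_pos":[4.5,-2,35],"turn":0,"jaw":1},{"delta_pos":[0,0,35],"turn":0,"jaw":1},{"delta_pos":[0,0,30],"turn":0,"jaw":1},{"delta_pos":[0,0,14],"turn":0,"jaw":1},{"delta_pos":[0,0,6],"turn":0,"jaw":1},{"delta_pos":[0,0,0],"turn":0,"jaw":1},{"delta_pos":[0,0,0],"turn":0,"jaw":1}]'

```text
time: 21.82
tool_pos: [0.4465, 0.1094, 0.1807]
tcp_rot: [2.21, 2.233, 0.0]
wrist_force: [-0.1, -0.1, 0.2]
width: 1.0
grip_force: 0.0
```

Request:
drive_tool --increments '[{"delta_pos":[0,0,0],"turn":0,"jaw":-1},{"delta_pos":[0,0,0],"turn":0,"jaw":-1},{"delta_pos":[0,0,0],"turn":0,"jaw":-1},{"delta_pos":[0,0,0],"turn":0,"jaw":-1},{"delta_pos":[0,0,0],"turn":0,"jaw":-1},{"delta_pos":[0,0,0],"turn":0,"jaw":-1},{"delta_pos":[0,0,0],"turn":0,"jaw":-1},{"delta_pos":[0,0,0],"turn":0,"jaw":-1}]' --grip_force 60

```text
time: 22.48
tool_pos: [0.4462, 0.1103, 0.1811]
tcp_rot: [2.207, 2.234, 0.002]
wrist_force: [-0.9, -0.1, 6.1]
width: 0.257
grip_force: 59.2
```

Request:
drive_tool --increments '[{"delta_pos":[0,0,-6],"turn":0,"jaw":-1},{"delta_pos":[0,0,-15],"turn":0,"jaw":-1},{"delta_pos":[0,0,-25],"turn":-0.018,"jaw":-1},{"delta_pos":[0,0,-20],"turn":-0.018,"jaw":-1},{"delta_pos":[0,0,-10],"turn":-0.018,"jaw":-1},{"delta_pos":[-5,17,0],"turn":0,"jaw":-1},{"delta_pos":[-9,30,0],"turn":0,"jaw":-1},{"delta_pos":[-9,30,0],"turn":0,"jaw":-1}]'

```text
time: 23.15
tool_pos: [0.524, 0.0922, 0.2562]
tcp_rot: [-2.145, -2.295, 0.0]
wrist_force: [-0.2, 0.2, -0.3]
width: 0.254
grip_force: 59.0
```

Request:
drive_tool --increments '[{"delta_pos":[-9,30,0],"turn":0,"jaw":-1},{"delta_pos":[-9,30,0],"turn":0,"jaw":-1},{"delta_pos":[-8,26,0],"turn":0,"jaw":-1},{"delta_pos":[0,0,20],"turn":0,"jaw":-1},{"delta_pos":[0,0,20],"turn":0,"jaw":-1},{"delta_pos":[0,0,10],"turn":0,"jaw":-1},{"delta_pos":[0,0,0],"turn":0,"jaw":-1},{"delta_pos":[0,0,0],"turn":0,"jaw":-1}]'

```text
time: 23.82
tool_pos: [0.6106, 0.072, 0.205]
tcp_rot: [-2.145, -2.292, 0.004]
wrist_force: [0.3, -0.1, -0.5]
width: 0.255
grip_force: 59.1
```

```bash
python3 -c "
from h import *
plan(612.3,72,184,93.8)"
```

```text
t 23.82 pos [610.6  72.  205. ] psi 93.80 w 0.255 g 59.1 F [ 0.3 -0.1 -0.5]
turn -0.000 then dx -0.1 dy 1.7 dz 21.0
```

Request:
drive_tool --increments '[{"delta_pos":[0,1,8],"turn":0,"jaw":-1},{"delta_pos":[0,0,5],"turn":0,"jaw":-1},{"delta_pos":[0,0,3],"turn":0,"jaw":-1},{"delta_pos":[0,0,2],"turn":0,"jaw":-1},{"delta_pos":[0,0,0],"turn":0,"jaw":-1},{"delta_pos":[0,0,0],"turn":0,"jaw":-1}]'

```text
time: 24.32
tool_pos: [0.6126, 0.072, 0.1883]
tcp_rot: [2.147, 2.294, 0.0]
wrist_force: [0.2, 0.3, -1.6]
width: 0.258
grip_force: 59.1
```

Request:
drive_tool --increments '[{"delta_pos":[0,0,1.5],"turn":0,"jaw":-1},{"delta_pos":[0,0,0],"turn":0,"jaw":-1},{"delta_pos":[0,0,0],"turn":0,"jaw":-1}]'

```text
time: 24.57
tool_pos: [0.6126, 0.072, 0.1868]
tcp_rot: [2.147, 2.293, 0.0]
wrist_force: [0.1, 0.0, -2.2]
width: 0.252
grip_force: 59.1
```

Request:
drive_tool --increments '[{"delta_pos":[0,0,1],"turn":0,"jaw":-1},{"delta_pos":[0,0,0],"turn":0,"jaw":-1},{"delta_pos":[0,0,0],"turn":0,"jaw":-1}]'

```text
time: 24.82
tool_pos: [0.6125, 0.072, 0.1856]
tcp_rot: [-2.147, -2.293, 0.0]
wrist_force: [-0.1, 0.5, -1.5]
width: 0.254
grip_force: 59.1
```

Request:
drive_tool --increments '[{"delta_pos":[0,0,1.5],"turn":0,"jaw":-1},{"delta_pos":[0,0,0],"turn":0,"jaw":-1},{"delta_pos":[0,0,0],"turn":0,"jaw":-1}]'

```text
time: 25.07
tool_pos: [0.6126, 0.072, 0.1842]
tcp_rot: [2.147, 2.293, 0.0]
wrist_force: [-0.6, -0.3, -0.6]
width: 0.258
grip_force: 59.1
```

Request:
drive_tool --increments '[{"delta_pos":[0,0,1],"turn":0,"jaw":-1},{"delta_pos":[0,0,0],"turn":0,"jaw":-1},{"delta_pos":[0,0,0],"turn":0,"jaw":-1}]'

```text
time: 25.32
tool_pos: [0.6127, 0.072, 0.1841]
tcp_rot: [-2.147, -2.294, 0.0]
wrist_force: [-1.9, 0.6, 5.6]
width: 0.256
grip_force: 59.8
```

Contact. I'll release, lift and back away toward the robot to clear the view.

Request:
drive_tool --increments '[{"delta_pos":[0,0,0],"turn":0,"jaw":0.0},{"delta_pos":[0,0,0],"turn":0,"jaw":0.4},{"delta_pos":[0,0,0],"turn":0,"jaw":0.6},{"delta_pos":[0,0,0],"turn":0,"jaw":0.6},{"delta_pos":[0,0,-10],"turn":0,"jaw":0.6},{"delta_pos":[0,0,-30],"turn":0,"jaw":1},{"delta_pos":[0,0,-40],"turn":0,"jaw":1},{"delta_pos":[0,0,-40],"turn":0,"jaw":1}]'

```text
time: 25.98
tool_pos: [0.6117, 0.0719, 0.3036]
tcp_rot: [-2.145, -2.292, 0.004]
wrist_force: [0.7, 1.7, -0.6]
width: 0.997
grip_force: 0.0
```

Request:
drive_tool --increments '[{"delta_pos":[0,-40,0],"turn":0,"jaw":1},{"delta_pos":[0,-40,0],"turn":0,"jaw":1},{"delta_pos":[0,-40,-20],"turn":0,"jaw":1},{"delta_pos":[0,-40,-20],"turn":0,"jaw":1},{"delta_pos":[0,-30,0],"turn":0,"jaw":1},{"delta_pos":[0,0,0],"turn":0,"jaw":1},{"delta_pos":[0,0,0],"turn":0,"jaw":1},{"delta_pos":[0,0,0],"turn":0,"jaw":1}]'

```text
time: 26.65
tool_pos: [0.4288, 0.0599, 0.3413]
tcp_rot: [2.146, 2.292, 0.003]
wrist_force: [-0.2, -0.4, -0.2]
width: 0.999
grip_force: 0.0
```

```bash
python3 - <<'E'
from h import *
import pickle
t,k=cam('top');pickle.dump((t,k),open('top2.pkl','wb'))
A=t[160:240,105:325];B=t[160:240,325:545]
save('fin',cv2.resize(np.vstack([A,B]),None,fx=3.6,fy=3.6,interpolation=cv2.INTER_CUBIC))
E
```

```text
(no output)
```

View pics/fin.png

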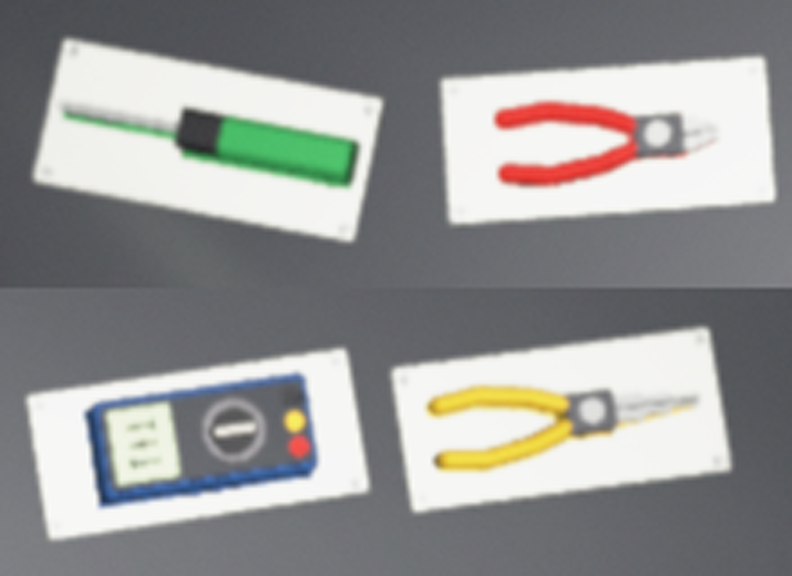

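All four tools cover their silhouettes: the screwdriver handle at (265,145), cutters pivot (657,133), meter dial (233,430) and pliers pivot (593,410). The small offsets fit parallax. I'm handing in.

```bash
python3 -c "
from workcell import bot
print(bot.finish_job())"
```

```text
the job is handed in; nothing more can be done
None
```

All four tools were set down and released on their own silhouettes, pointing as drawn with the meter face up; the reel and dish were not touched, and the job was handed in at about 27 s (no verdict was returned).

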